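# Sort returned sanding blocks by the feel of their soles

## Robot

A 6-joint arm with a two-finger parallel gripper is mounted at the origin on the work surface. World frame = base frame: x ahead of the robot, y to its left, z up, the work surface at z = 0. Lengths are in mm, angles in rad, forces in N, time in s.
With the tool pointing down it reaches from about 300 to 775 mm from the base axis. Payload 14.6 kg.
Tool frame: the origin (TCP) lies at the very end of the fingers, on their centre line; the grasp point (between the pads) lies 19 mm behind it (grip_point_offset is the distance from the TCP to the grasp point, in mm); z points along the fingers, y is the line along which they close (so a half turn about z gives the same grasp; the last joint's range is limited). The gripper opens to 94 mm and grips with 3 to 60 N. Pads are 16 mm wide; open, the fingers measure 119 mm over their backs; the gripper's body (75 mm by 177 mm) begins 78 mm behind the grasp point.
Start: joints at [-1.227, 0.3, 1.521, -0, 1.321, -0.067], TCP at [219.631, -504.234, 205.446] pointing down, gripper open.
Joint ranges: [-3.03, 3.03], [-0.79, 2.21], [0.23, 2.52], [-1.04, 4.18], [0, 3.07], [-2.55, 2.55]. Speed limits (rad/s): [2.22, 2.22, 2.57, 3.14, 3.14, 3.14].

## Interface

Orientations are given as [roll, pitch, yaw] about the fixed x, y, z axes, in that order (R = Rz(yaw) Ry(pitch) Rx(roll)).
In Python, from cell import read_state, camera, camera_info, sign_off, grip_point_offset gives the robot as it stands.
- The arm moves only by the shell command python3 -m handwheel 'ROWS' [FORCE]. ROWS is text: rows parted by semicolons, each of 5 numbers parted by spaces: the shift along the world's x, y, z in units of 40 mm (1.0 is 40 mm), then the turn about the world's z in units of 5 degrees (1.0 is 5 degrees), then the closure, from 0 (fully open) to 1 (shut). In form: dx dy dz yaw gripper; .... A call has 1 to 12 rows; each row shifts and turns the commanded pose from where the row before left it; what a row does not reach is not made up. A row lasts 1/12 s, in which the tool goes at most 41.7 mm and 7.16 degrees, less where a joint would pass 70% of its speed; a pose out of reach is approached as far as the arm can. A call is refused whole if a number of a shift passes 1 or a number of a turn 1, either way. A call with a gripper value outside its range is refused whole. The fingers move at their own pace and stop on an object; FORCE is the grip in N (left out, the last holds). Time passes only in rows, so rows that do not move let the fingers close. It gives the time, the measured TCP pose, the force, the opening and the grip force at its end, in the units of the state.
- read_state(): the state, without advancing time (a new reading comes with each control period).
- camera(name): name is "side" or "top"; returns (picture, depth): 384x512x3 uint8, red, green, blue; 384x512 float32, mm along the optical axis (not along the pixel's ray), 0 where there is no reading.
- camera_info(name): a dict with "intrinsics" (3x3 intrinsics, pixels), "world_from_camera" (4x4, takes a point from camera to world coordinates). Camera axes: x right, y down, z forward; pixel columns grow to the right and rows downward; lengths in mm; the calibration is good to about 2 mm. A picture is of the moment at which its call begins. camera_info takes no time and is no camera call.
- sign_off(): hands the job in; it is judged then, once.
The state is a dict: "clock": time; "joints": joint angles; "qd": joint speeds; "effort": joint torques, N m; "eef_pos": TCP position; "eef_rot": TCP orientation; "wrist_force": force on the tool from outside, world axes, zero at the start; "moment": the same for the moment, N m; "finger_gap": finger opening in mm; "finger_force": force on a finger pad.
Only numpy, scipy, OpenCV 4.12 (cv2) and the standard library are available. Lean on these libraries where they do the work, as an engineer would, in place of code of your own. Each camera call takes 0.05 s, during which the arm holds its last target. There are 200 camera calls.

## Task

The three returned pipe-sanding blocks look alike and only their drag on the bench tells coarse from fine: first drag each of the three at least 3 cm across the bench to feel it, leaving all three on the bench. Then lay the coarse ones in the yellow crate and the fine ones in the green crate, flat on the crate floor with the sole down, set down gently and not dropped, and leave the fittings and other things on the bench where they are.

Things in the scene. Friction and masses are not known exactly. Their poses are not given: they have to be found in the camera images.
- block_a: Sanding block, one of three look-alikes, 0.67 to 0.83 kg: brown sole and grey base 100 x 64 mm, base top 12 mm above its underside; on it a black grip rib 80 mm long (along x), 30 mm wide (along y), from 12 to 40 mm height. Origin: centre of the underside. Sole coarse or fine, not visible. Of the three, at least one is coarse and at least one fine.
- block_b: Sanding block, one of three look-alikes, 0.67 to 0.83 kg: brown sole and grey base 100 x 64 mm, base top 12 mm above its underside; on it a black grip rib 80 mm long (along x), 30 mm wide (along y), from 12 to 40 mm height. Origin: centre of the underside. Sole coarse or fine, not visible. Slid over the bench under its own weight, a coarse block resists with about 5 to 9 N.
- block_c: Sanding block, one of three look-alikes, 0.67 to 0.83 kg: brown sole and grey base 100 x 64 mm, base top 12 mm above its underside; on it a black grip rib 80 mm long (along x), 30 mm wide (along y), from 12 to 40 mm height. Origin: centre of the underside. Sole coarse or fine, not visible. Slid over the bench under its own weight, a fine block resists with about 1 to 2 N.
- tray_yellow: Shallow open yellow plastic crate fixed to the bench, for COARSE blocks: 150 mm (along its x) by 200 mm (along its y) by 45 mm high outside, walls and floor 5 mm thick, inside 140 x 190 mm, so that two blocks lie side by side with their ribs along the crate's x. Origin: centre of its underside, on the bench.
- tray_green: Shallow open green plastic crate fixed to the bench, for FINE blocks: 150 mm (along its x) by 200 mm (along its y) by 45 mm high outside, walls and floor 5 mm thick, inside 140 x 190 mm, so that two blocks lie side by side with their ribs along the crate's x. Origin: centre of its underside, on the bench.
- copper_tee: Bystander: copper tee fitting lying flat, 68 mm by 48 mm, 28 mm high. Origin: on the bench under the joint of its branches.
- copper_elbow: Bystander: copper elbow fitting lying flat, legs 34 mm, 28 mm high. Origin: on the bench under its corner.
- coupling: Bystander: black plastic pipe coupling standing upright, 48 mm diameter, 68 mm high. Origin: centre of its underside.
- wrench: Bystander: steel wrench lying flat at the back left of the bench, about 180 mm long. Origin: under its middle; x along its length.
- carton: Bystander: cardboard carton 120 x 90 x 70 mm on the right of the bench. Origin: centre of its underside.
- jar: Bystander: jar with a red lid, 70 mm diameter, 100 mm high, on the left of the bench. Origin: centre of its underside.
Things that resemble listed ones, but are neither listed nor needed, are in the scene too. Leave any red or white look-alike of the block_c alone.

How it is judged (in metres and radians):
On the way:
1. all three blocks have been dragged to a new place on the bench (each over 25 mm from its start) and lie flat on the bench (distance of each of block_a, block_b, block_c from where it was at the start of the episode above 0.025 m and height (world z) of each of block_a, block_b, block_c below 0.005 m and angle between each of block_a, block_b, block_c's own z axis and vertical below 0.1 rad), for 0.1 s.
At the end, for the whole second after the job is handed in: every coarse block lies in the yellow crate and every fine block in the green crate, flat on the crate floor (tilted under 0.12 rad, underside under 12 mm above the bench, centre within 60 mm of the crate's centre along its x and 85 mm along its y), released and at rest (x of block_a in the frame of tray_yellow between -0.06 and 0.06 m and y of block_a in the frame of tray_yellow between -0.085 and 0.085 m and z of block_a in the frame of tray_yellow between 0 and 0.012 m and angle between each of block_a, block_b, block_c's own z axis and vertical below 0.12 rad and linear speed of each of block_a, block_b, block_c below 0.02 m/s and x of block_b in the frame of tray_green between -0.06 and 0.06 m and y of block_b in the frame of tray_green between -0.085 and 0.085 m and z of block_b in the frame of tray_green between 0 and 0.012 m and x of block_c in the frame of tray_yellow between -0.06 and 0.06 m and y of block_c in the frame of tray_yellow between -0.085 and 0.085 m and z of block_c in the frame of tray_yellow between 0 and 0.012 m); the robot touches nothing.
It fails at once if a bystander is pushed more than 30 mm from its place (distance of any of copper_tee, copper_elbow, coupling, wrench, carton, jar from where it was at the start of the episode above 0.03 m).
It fails at once if a block is dropped or flung: faster than 0.8 m/s lower than 50 mm above the bench ((linear speed of block_a above 0.8 m/s and height (world z) of block_a below 0.05 m) or (linear speed of block_b above 0.8 m/s and height (world z) of block_b below 0.05 m) or (linear speed of block_c above 0.8 m/s and height (world z) of block_c below 0.05 m)).
It also fails if it takes over 72 s, if anything falls off the work surface, if the arm or the gripper's body presses on something with over 40 N, if the wrist force passes 120 N, or if a joint passes its speed limit or range.

## Working session

There is one attempt and no reset: what is moved stays moved. The work goes in short steps, Python scripts to look and compute and a shell command to move; the robot and the scene stay as the last step left them, time stands still between calls to the robot, and variables do not carry over. Pictures are saved under pics/ and viewed, at most 10 in all, crops included, and the job is handed in when it is done.

```bash
ls; mkdir -p pics; python3 - <<'E'
from cell import *
import cv2
for n in("top","side"):
    p,d=camera(n); cv2.imwrite(f"pics/{n}0.png",cv2.cvtColor(p,cv2.COLOR_RGB2BGR))
    i=camera_info(n); print(i["intrinsics"],i["world_from_camera"])
s=read_state();print(s)
E
```

```text
pics
[[491.79932562   0.         254.39832077]
 [  0.         491.79932562 200.05916229]
 [  0.           0.           1.        ]] [[ 4.60490432e-03 -9.96716593e-01  8.08382896e-02  4.00139267e+02]
 [-9.99911842e-01 -5.59626388e-03 -1.20412085e-02  8.73406051e+00]
 [ 1.24540647e-02 -8.07757145e-02 -9.96654494e-01  1.60092200e+03]
 [ 0.00000000e+00  0.00000000e+00  0.00000000e+00  1.00000000e+00]]
[[379.85809364   0.         250.27661935]
 [  0.         379.85809364 190.49503774]
 [  0.           0.           1.        ]] [[-9.83226208e-01 -1.09229931e-01  1.46065214e-01  3.40401384e+02]
 [-1.81916124e-01  5.29593834e-01 -8.28514873e-01  1.08401963e+03]
 [ 1.31433854e-02 -8.41189154e-01 -5.40581223e-01  7.39593828e+02]
 [ 0.00000000e+00  0.00000000e+00  0.00000000e+00  1.00000000e+00]]
{'clock': 0.1, 'joints': array([-1.22661886e+00,  3.00448330e-01,  1.52149882e+00, -1.23359672e-05,
        1.32066925e+00, -6.66301377e-02]), 'qd': array([-0.00138926, -0.0015662 , -0.0016776 ,  0.00072295,  0.00040663,
       -0.00067404]), 'effort': array([ 1.86873745e-03, -5.32643616e+01, -3.53283978e+01,  7.09460699e-02,
        2.34522752e-02, -6.15678891e-05]), 'eef_pos': array([ 219.54713289, -504.04064718,  204.93360903]), 'eef_rot': array([-3.14057038e+00, -5.62393990e-05,  4.10810638e-01]), 'wrist_force': array([-0.0842402 ,  0.72480181,  0.29628347]), 'moment': array([-0.00715362,  0.03508513, -0.02447306]), 'finger_force': 0.0, 'finger_gap': 94.11145685755133}
```

View pics/top0.png

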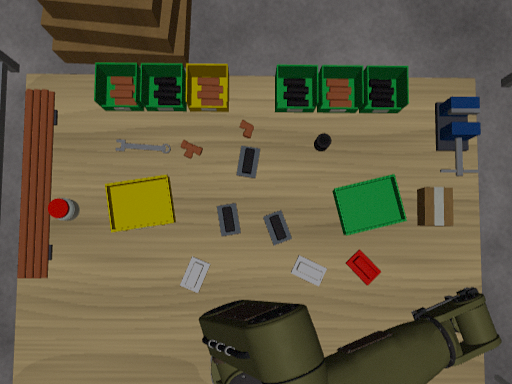

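View pics/side0.png

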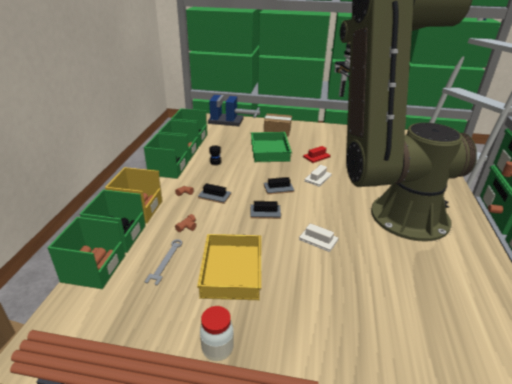

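The top view shows the three grey/black blocks at about (248,161), (228,219) and (277,227). The yellow crate is at (141,203) and the green one at (369,205). The red and white look-alikes sit lower, and the side view agrees.

```bash
cat > h.py <<'E'
from cell import *
import cv2, numpy as np
def cloud(n="top"):
    p,d=camera(n); i=camera_info(n); K=i["intrinsics"]; T=i["world_from_camera"]
    v,u=np.mgrid[:384,:512]
    c=np.stack([(u-K[0,2])/K[0,0]*d,(v-K[1,2])/K[1,1]*d,d],-1)
    return p,c@T[:3,:3].T+T[:3,3],d>0
def rects(mask,W,zlo,zhi,minpx=40):
    m=(mask&(W[...,2]>zlo)&(W[...,2]<zhi)).astype(np.uint8)
    n,l,st,ce=cv2.connectedComponentsWithStats(m)
    for k in range(1,n):
        if st[k,4]<minpx: continue
        P=W[l==k]; (c,sz,a)=cv2.minAreaRect(P[:,:2].astype(np.float32))
        if sz[0]<sz[1]: sz=sz[::-1]; a+=90
        print("px",ce[k].round(),"ctr",np.round(c,1),"long,short",np.round(sz,1),"long axis deg",round((a+90)%180-90,1),"z",P[:,2].mean().round(1),"mean",P[:,:2].mean(0).round(1))
def look(tag="",crates=False):
    p,W,ok=cloud(); h=cv2.cvtColor(p,cv2.COLOR_RGB2HSV); H,S,V=[h[...,k] for k in range(3)]
    area=ok&(W[...,0]>250)&(W[...,0]<700)&(abs(W[...,1])<400)
    print("ribs"); rects(area&(V<60),W,30,70)
    print("base"); rects(area&(V<130)&(S<90),W,6,60,150)
    if crates:
        print("yellow"); rects(area&(H>20)&(H<33)&(S>180),W,35,55)
        print("green"); rects(area&(H>45)&(H<85)&(S>120),W,35,55)
        print("other"); rects(area,W,15,150)
    return p,W
E
python3 -c "
from h import *
look(crates=True)"
```

```text
ribs
px [248. 160.] ctr [654.6  11.3] long,short [80.1 29.7] long axis deg -9.0 z 39.8 mean [653.9  11.3]
px [228. 219.] ctr [465.7  73.6] long,short [78.6 29.9] long axis deg 9.3 z 39.3 mean [466.   73.4]
px [277. 227.] ctr [440.7 -84.1] long,short [78.8 30.3] long axis deg 21.3 z 39.1 mean [440.7 -83.5]
base
px [248. 162.] ctr [653.6  11.3] long,short [99.1 64. ] long axis deg -9.0 z 23.6 mean [650.2  11.1]
px [228. 220.] ctr [467.1  73.7] long,short [102.6  64. ] long axis deg 9.7 z 23.1 mean [464.8  73.1]
px [277. 228.] ctr [440.9 -83.9] long,short [101.6  64. ] long axis deg 20.7 z 22.8 mean [440.  -83.5]
yellow
px [154. 199.] ctr [518.5 333.9] long,short [157.2 156.4] long axis deg -81.0 z 44.1 mean [527.9 309.2]
green
px [351. 204.] ctr [ 507.5 -348.1] long,short [153.9 140.5] long axis deg 13.3 z 43.6 mean [ 515.4 -318. ]
other
px [322. 148.] ctr [ 695.2 -227.2] long,short [32.6  8.7] long axis deg 89.3 z 49.4 mean [ 695.6 -225.9]
px [192. 151.] ctr [682.  190.9] long,short [62.4 35.5] long axis deg -88.4 z 24.4 mean [685.3 192.4]
px [248. 161.] ctr [653.2   4.2] long,short [83.9 58.3] long axis deg -18.7 z 36.8 mean [652.   10.5]
px [154. 201.] ctr [517.8 333.1] long,short [158.4 157.4] long axis deg 8.6 z 40.2 mean [523. 308.]
px [351. 207.] ctr [ 506.4 -347.9] long,short [157.5 140.1] long axis deg 12.8 z 39.8 mean [ 506.  -317.1]
px [228. 219.] ctr [463.9  73.3] long,short [90.4 38.2] long axis deg 9.1 z 37.5 mean [464.7  72.8]
px [278. 228.] ctr [437.8 -89.2] long,short [92.3 45.4] long axis deg 17.9 z 35.9 mean [437.6 -85.6]
px [364. 268.] ctr [ 313.7 -362.1] long,short [85.5 48.7] long axis deg 49.8 z 35.8 mean [ 314.1 -358.2]
px [310. 272.] ctr [ 295.2 -186.2] long,short [90.  53.7] long axis deg 69.8 z 35.8 mean [ 301.3 -185.5]
px [194. 275.] ctr [290.4 178.2] long,short [91.7 51.4] long axis deg -25.8 z 36.2 mean [289.5 178.9]
```

```bash
python3 - <<'E'
from h import *
p,W,ok=cloud(); h=cv2.cvtColor(p,cv2.COLOR_RGB2HSV); H,S,V=[h[...,k] for k in range(3)]
a=ok&(W[...,0]>380)&(W[...,0]<660)
for n,m in(("yellow",(H>18)&(H<35)&(S>170)&(W[...,1]>150)),("green",(H>45)&(H<85)&(S>120)&(W[...,1]<-180))):
    for lo,hi in((37,55),(0,12)): print(n,lo); rects(a&m,W,lo,hi,200)
E
python3 -m handwheel '0.46 0.875 0 -0.04 0.36;0.46 0.875 0 -0.04 0.36;0.46 0.875 0 -0.04 0.36;0.46 0.875 0 -0.04 0.36;0.46 0.875 0 -0.04 0.36;0.46 0.875 0 -0.04 0.36;0.46 0.875 0 -0.04 0.36;0.46 0.875 0 -0.04 0.36;0.46 0.875 0 -0.04 0.36;0.46 0.875 0 -0.04 0.36;0.46 0.875 0 -0.04 0.36;0.46 0.875 0 -0.04 0.36' 20
python3 -m handwheel '0 0 0 0 0.36;0 0 0 0 0.36;0 0 0 0 0.36'
```

```text
yellow 37
px [138. 201.] ctr [515.1 355.4] long,short [202.1 156.3] long axis deg -80.6 z 44.2 mean [520.2 359.3]
yellow 0
px [140. 204.] ctr [515.6 359.5] long,short [186.2 138.5] long axis deg -80.9 z 5.5 mean [514.7 359.3]
green 37
px [369. 202.] ctr [ 515.3 -378.4] long,short [202.2 153.8] long axis deg -76.2 z 43.8 mean [ 522.1 -375.5]
green 0
px [369. 205.] ctr [ 515.5 -383.6] long,short [184.5 140.5] long axis deg -76.1 z 5.3 mean [ 515.5 -384. ]
clock: 1.2
eef_pos: [440.9, -82.3, 205.6]
eef_rot: [3.141, -0.0, 0.369]
wrist_force: [1.0, -0.7, 0.4]
finger_gap: 60.4
finger_force: 0.0
clock: 1.45
eef_pos: [440.2, -84.5, 205.3]
eef_rot: [-3.142, 0.0, 0.369]
wrist_force: [0.1, -0.3, 0.8]
finger_gap: 60.0
finger_force: 0.0
```

Everything matches the stated sizes: crates about 200x155 with floors near 5 mm. Now I descend and grip.

```bash
python3 -m handwheel '0 0 -0.95 0 0.36;0 0 -0.95 0 0.36;0 0 -0.95 0 0.36;0 0 -0.95 0 0.36;0 0 -0.5 0 0.36;0 0 -0.2 0 0.36;0 0 -0.2 0 0.36;0 0 0 0 0.36;0 0 0 0 0.36'
python3 -m handwheel '0 0 0 0 0.75;0 0 0 0 0.75;0 0 0 0 0.75;0 0 0 0 0.75;0 0 0 0 0.75;0 0 0 0 0.75' 10
```

```text
clock: 2.2
eef_pos: [441.0, -84.8, 18.4]
eef_rot: [3.141, -0.001, 0.368]
wrist_force: [0.9, 0.7, 0.8]
finger_gap: 60.0
finger_force: 0.0
clock: 2.7
eef_pos: [440.8, -84.5, 17.8]
eef_rot: [3.141, -0.001, 0.369]
wrist_force: [0.8, -3.6, 4.1]
finger_gap: 29.8
finger_force: 10.0
```

```bash
for i in 1; do
python3 -m handwheel '0.2 0 0 0 0.75;0.2 0 0 0 0.75;0.2 0 0 0 0.75' | grep -E "pos|wrist"
python3 -m handwheel '0.2 0 0 0 0.75' | grep -E "pos|wrist"
python3 -m handwheel '0.2 0 0 0 0.75' | grep -E "pos|wrist"
python3 -m handwheel '0.2 0 0 0 0.75' | grep -E "pos|wrist"
python3 -m handwheel '0.2 0 0 0 0.75' | grep -E "pos|wrist"
python3 -m handwheel '0 0 0 0 0.75;0 0 0 0 0.75' ; done
```

```text
eef_pos: [463.0, -83.9, 17.1]
wrist_force: [-11.3, 0.1, 8.3]
eef_pos: [471.0, -83.9, 17.1]
wrist_force: [-12.9, -0.4, 9.3]
eef_pos: [479.0, -83.9, 17.1]
wrist_force: [-12.6, 0.4, 8.8]
eef_pos: [487.0, -83.9, 17.1]
wrist_force: [-13.5, 0.1, 10.9]
eef_pos: [495.0, -83.9, 17.1]
wrist_force: [-12.9, -0.6, 9.7]
clock: 3.45
eef_pos: [496.7, -84.1, 17.2]
eef_rot: [-3.142, -0.0, 0.369]
wrist_force: [1.6, 0.7, -3.8]
finger_gap: 30.2
finger_force: 10.0
```

Scaled to its own weight, drag is about 13/17 × 7.4 ≈ 5.7 N, so block 1 is coarse. Next is block 2.

```bash
python3 -m handwheel '0 0 0 0 0.36;0 0 0 0 0.36;0 0 0 0 0.36;0 0 0.75 0 0.36;0 0 0.75 0 0.36;-0.19 0.985 0 -0.58 0.36;-0.19 0.985 0 -0.58 0.36;-0.19 0.985 0 -0.58 0.36;-0.19 0.985 0 -0.58 0.36;0 0 0 0 0.36;0 0 0 0 0.36'
python3 -c "
from h import *
look()"
```

```text
clock: 4.37
eef_pos: [465.6, 74.9, 77.6]
eef_rot: [3.142, -0.0, 0.17]
wrist_force: [-0.2, -1.0, 0.3]
finger_gap: 60.0
finger_force: 0.0
ribs
px [248. 161.] ctr [654.8  11.1] long,short [81.3 29.8] long axis deg -9.3 z 39.6 mean [653.8  11.3]
px [277. 211.] ctr [493.3 -83.4] long,short [77.6 30.2] long axis deg 20.5 z 39.4 mean [492.6 -83.2]
base
px [248. 162.] ctr [654.   11.3] long,short [99.6 64. ] long axis deg -9.2 z 23.9 mean [651.1  11. ]
px [277. 212.] ctr [493.2 -83. ] long,short [101.4  63.7] long axis deg 20.8 z 22.8 mean [491.6 -82.9]
```

```bash
python3 -m handwheel '0 0 -0.8 0 0.36;0 0 -0.5 0 0.36;0 0 -0.18 0 0.36;0 0 0 0 0.36;0 0 0 0 0.75;0 0 0 0 0.75;0 0 0 0 0.75;0 0 0 0 0.75;0 0 0 0 0.75' 10
python3 -m handwheel '0.2 0 0 0 0.75;0.2 0 0 0 0.75;0.2 0 0 0 0.75' | grep -E "pos|wrist"
python3 -m handwheel '0.2 0 0 0 0.75' | grep -E "pos|wrist"
python3 -m handwheel '0.2 0 0 0 0.75' | grep -E "pos|wrist"
python3 -m handwheel '0.2 0 0 0 0.75' | grep -E "pos|wrist"
python3 -m handwheel '0.2 0 0 0 0.75' | grep -E "pos|wrist"
python3 -m handwheel '0 0 0 0 0.75;0 0 0 0 0.75'
```

```text
clock: 5.17
eef_pos: [466.4, 73.2, 18.9]
eef_rot: [3.141, -0.001, 0.167]
wrist_force: [0.8, -9.7, 4.2]
finger_gap: 30.6
finger_force: 4.7
eef_pos: [488.9, 73.5, 18.4]
wrist_force: [-11.3, 0.0, 9.0]
eef_pos: [496.9, 73.5, 18.3]
wrist_force: [-12.7, 0.1, 10.0]
eef_pos: [504.9, 73.5, 18.3]
wrist_force: [-12.7, 0.3, 10.4]
eef_pos: [512.9, 73.5, 18.3]
wrist_force: [-13.0, -1.0, 10.9]
eef_pos: [520.9, 73.5, 18.3]
wrist_force: [-12.4, 0.1, 10.1]
clock: 5.92
eef_pos: [522.6, 73.4, 18.4]
eef_rot: [3.141, -0.001, 0.167]
wrist_force: [2.9, -0.2, -2.6]
finger_gap: 29.8
finger_force: 10.0
```

```bash
python3 -m handwheel '0 0 0 0 0.36;0 0 0 0 0.36;0 0 0 0 0.36;0 0 0.75 0 0.36;0 0 0.75 0 0.36;0.825 -0.39 0 -0.93 0.36;0.825 -0.39 0 -0.93 0.36;0.825 -0.39 0 -0.93 0.36;0.825 -0.39 0 -0.93 0.36;0 0 0 0 0.36;0 0 0 0 0.36' 
python3 -m handwheel '0 0 -0.8 0 0.36;0 0 -0.5 0 0.36;0 0 -0.2 0 0.36;0 0 0 0 0.36;0 0 0 0 0.75;0 0 0 0 0.75;0 0 0 0 0.75;0 0 0 0 0.75;0 0 0 0 0.75;0 0 0 0 0.75' 10
python3 -m handwheel '-0.15 -0.15 0 0 0.75;-0.15 -0.15 0 0 0.75;-0.15 -0.15 0 0 0.75' | grep -E "pos|wrist"
python3 -m handwheel '-0.15 -0.15 0 0 0.75' | grep -E "pos|wrist"
python3 -m handwheel '-0.15 -0.15 0 0 0.75' | grep -E "pos|wrist"
python3 -m handwheel '-0.15 -0.15 0 0 0.75' | grep -E "pos|wrist"
python3 -m handwheel '-0.15 -0.15 0 0 0.75' | grep -E "pos|wrist"
python3 -m handwheel '0 0 0 0 0.75;0 0 0 0 0.75'
python3 -c "
from h import *
look()"
```

```text
clock: 6.83
eef_pos: [654.3, 10.2, 77.2]
eef_rot: [3.141, 0.001, -0.159]
wrist_force: [-0.3, 0.2, -0.1]
finger_gap: 60.3
finger_force: 0.0
clock: 7.67
eef_pos: [654.3, 11.0, 19.0]
eef_rot: [-3.141, -0.001, -0.158]
wrist_force: [-1.6, 0.1, 4.7]
finger_gap: 29.8
finger_force: 10.0
eef_pos: [636.2, -7.3, 19.0]
wrist_force: [3.1, 2.7, 5.1]
eef_pos: [630.1, -13.5, 19.0]
wrist_force: [3.1, 3.1, 5.4]
eef_pos: [624.0, -19.5, 19.0]
wrist_force: [2.9, 4.2, 5.0]
eef_pos: [618.0, -25.6, 19.0]
wrist_force: [2.4, 3.1, 5.0]
eef_pos: [612.0, -31.6, 19.0]
wrist_force: [2.8, 2.6, 5.6]
clock: 8.42
eef_pos: [611.3, -32.3, 18.9]
eef_rot: [3.141, 0.0, -0.159]
wrist_force: [-3.7, -4.0, 9.1]
finger_gap: 29.8
finger_force: 10.0
ribs
px [228. 202.] ctr [519.6  74.1] long,short [78.4 30.1] long axis deg 10.1 z 40.0 mean [520.6  74.7]
base
px [227. 201.] ctr [518.9  74.6] long,short [99.8 63.1] long axis deg 8.4 z 25.4 mean [523.1  78.5]
```

Scaled drag is about 2.5 N here, against 5.5–6 N for the other two, so block 3 is fine. I'm already holding it, so I'll take it to green.

```bash
python3 -m handwheel '0 0 0 0 0.8;0 0 0 0 0.8;0 0 0.3 0 0.8;0 0 0.6 0 0.8;0 0 0.7 0 0.8;0 0 0.4 0 0.8' 40
python3 -m handwheel '-0.24 -0.872 0 0.458 0.8;-0.24 -0.872 0 0.458 0.8;-0.24 -0.872 0 0.458 0.8;-0.24 -0.872 0 0.458 0.8;-0.24 -0.872 0 0.458 0.8;-0.24 -0.872 0 0.458 0.8;-0.24 -0.872 0 0.458 0.8;-0.24 -0.872 0 0.458 0.8;-0.24 -0.872 0 0.458 0.8;-0.24 -0.872 0 0.458 0.8;0 0 0 0 0.8;0 0 0 0 0.8'
python3 - <<'E'
from h import *
p,W=look()
q,d=camera("side")
o=np.hstack([cv2.resize(p[130:290,250:450],(400,320)),cv2.resize(q[100:260,180:380],(400,320))])
cv2.imwrite("pics/g1.png",o[...,::-1])
E
```

```text
clock: 8.97
eef_pos: [611.7, -31.4, 100.5]
eef_rot: [3.142, -0.0, -0.158]
wrist_force: [0.0, -0.3, -6.8]
finger_gap: 29.6
finger_force: 40.0
clock: 9.97
eef_pos: [514.1, -381.2, 97.4]
eef_rot: [-3.14, 0.002, 0.239]
wrist_force: [-0.2, 0.8, -7.0]
finger_gap: 29.5
finger_force: 40.0
ribs
px [228. 202.] ctr [519.4  74.1] long,short [79.1 29.9] long axis deg 9.7 z 39.5 mean [519.   73.8]
px [277. 211.] ctr [493.1 -83.2] long,short [77.5 30.5] long axis deg 21.4 z 39.2 mean [492.3 -83. ]
base
px [228. 203.] ctr [518.9  74. ] long,short [99.  63.8] long axis deg 9.3 z 23.1 mean [518.1  73.1]
px [277. 212.] ctr [492.4 -83.4] long,short [99.6 63.8] long axis deg 20.9 z 23.1 mean [491.5 -83.3]
```

View pics/g1.png

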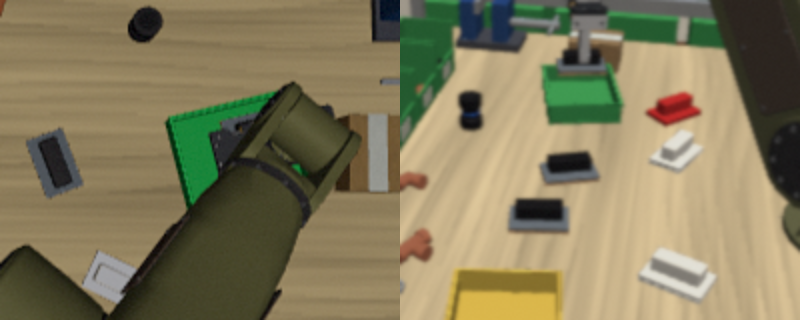

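The block hangs level over the green crate, seen at (240,140) in the left half and (580,65) in the right half. Lowering it gently.

```bash
python3 -m handwheel '0 0 -0.5 0 0.8;0 0 -0.6 0 0.8;0 0 -0.4 0 0.8;0 0 -0.2 0 0.8;0 0 0 0 0.8;0 0 0 0 0.8'
python3 -m handwheel '0 0 -0.06 0 0.8;0 0 -0.05 0 0.8;0 0 0 0 0.8'
```

```text
clock: 10.57
eef_pos: [516.4, -379.4, 30.8]
eef_rot: [3.141, -0.0, 0.242]
wrist_force: [0.6, -0.4, -6.8]
finger_gap: 29.7
finger_force: 40.0
clock: 10.82
eef_pos: [516.2, -379.9, 26.2]
eef_rot: [3.141, -0.0, 0.242]
wrist_force: [-0.1, 0.2, -7.5]
finger_gap: 29.4
finger_force: 40.0
```

```bash
python3 -m handwheel '0 0 -0.03 0 0.8;0 0 -0.03 0 0.8;0 0 0 0 0.8;0 0 0 0 0.8'
python3 -m handwheel '0 0 -0.02 0 0.8;0 0 0 0 0.8;0 0 0 0 0.8'
```

```text
clock: 11.15
eef_pos: [516.3, -380.0, 24.0]
eef_rot: [3.141, -0.001, 0.241]
wrist_force: [-0.5, -0.2, -1.1]
finger_gap: 29.8
finger_force: 40.0
clock: 11.4
eef_pos: [516.4, -380.1, 23.9]
eef_rot: [3.141, -0.001, 0.241]
wrist_force: [-3.7, 1.9, 6.7]
finger_gap: 29.8
finger_force: 40.0
```

```bash
python3 -m handwheel '0 0 0 0 0.36;0 0 0 0 0.36;0 0 0 0 0.36;0 0 0 0 0.36;0 0 0.5 0 0.36;0 0 0.7 0 0.36;0 0 0.7 0 0.36;0 0 0 0 0.36' 20
python3 -m handwheel '-0.074 0.928 0 0.18 0.36;-0.074 0.928 0 0.18 0.36;-0.074 0.928 0 0.18 0.36;-0.074 0.928 0 0.18 0.36;-0.074 0.928 0 0.18 0.36;-0.074 0.928 0 0.18 0.36;-0.074 0.928 0 0.18 0.36;-0.074 0.928 0 0.18 0.36;0 0 0 0 0.36;0 0 0 0 0.36'
python3 -c "
from h import *
look()"
```

```text
clock: 12.07
eef_pos: [517.9, -381.3, 104.6]
eef_rot: [3.135, -0.005, 0.242]
wrist_force: [0.7, -1.1, 0.1]
finger_gap: 60.3
finger_force: 0.0
clock: 12.9
eef_pos: [492.4, -81.5, 98.7]
eef_rot: [3.141, -0.0, 0.37]
wrist_force: [-0.1, -0.2, 0.5]
finger_gap: 60.1
finger_force: 0.0
ribs
px [228. 202.] ctr [519.2  74.1] long,short [78.4 30. ] long axis deg 10.0 z 39.4 mean [518.9  73.9]
px [369. 204.] ctr [ 517.4 -377.4] long,short [77.2 32.8] long axis deg 14.8 z 43.6 mean [ 516.8 -376. ]
base
px [228. 203.] ctr [518.8  74.5] long,short [100.   64.5] long axis deg 9.1 z 23.1 mean [517.8  73.8]
px [366. 204.] ctr [ 516.8 -376.8] long,short [98.4 63.2] long axis deg 13.1 z 29.4 mean [ 517.6 -370.3]
```

```bash
python3 -m handwheel '0 0 -0.8 0 0.36;0 0 -0.8 0 0.36;0 0 -0.3 0 0.36;0 0 -0.1 0 0.36;0 0 0 0 0.36;0 0 0 0 0.8;0 0 0 0 0.8;0 0 0 0 0.8;0 0 0 0 0.8;0 0 0 0 0.8;0 0 0 0 0.8' 40
python3 -m handwheel '0 0 0.3 0 0.8;0 0 0.6 0 0.8;0 0 0.7 0 0.8;0 0 0.4 0 0.8;0 0 0 0 0.8'
python3 -m handwheel '0.028 0.868 0 -0.17 0.8;0.028 0.868 0 -0.17 0.8;0.028 0.868 0 -0.17 0.8;0.028 0.868 0 -0.17 0.8;0.028 0.868 0 -0.17 0.8;0.028 0.868 0 -0.17 0.8;0.028 0.868 0 -0.17 0.8;0.028 0.868 0 -0.17 0.8;0.028 0.868 0 -0.17 0.8;0.028 0.868 0 -0.17 0.8;0.028 0.868 0 -0.17 0.8;0.028 0.868 0 -0.17 0.8'
python3 -m handwheel '0.028 0.868 0 -0.17 0.8;0.028 0.868 0 -0.17 0.8;0 0 0 0 0.8;0 0 0 0 0.8'
```

```text
clock: 13.87
eef_pos: [493.0, -83.3, 19.3]
eef_rot: [3.14, -0.001, 0.367]
wrist_force: [0.8, -4.0, 5.5]
finger_gap: 29.4
finger_force: 40.0
clock: 14.28
eef_pos: [493.4, -82.9, 101.2]
eef_rot: [3.14, -0.003, 0.367]
wrist_force: [0.8, -0.8, -7.6]
finger_gap: 29.7
finger_force: 40.0
clock: 15.28
eef_pos: [504.5, 335.1, 96.1]
eef_rot: [3.141, 0.003, 0.189]
wrist_force: [1.3, -1.0, -7.7]
finger_gap: 30.0
finger_force: 40.0
clock: 15.62
eef_pos: [506.5, 404.1, 95.5]
eef_rot: [3.14, 0.004, 0.162]
wrist_force: [-0.1, -0.4, -8.2]
finger_gap: 29.6
finger_force: 40.0
```

```bash
python3 -m handwheel '0 0 -0.5 0 0.8;0 0 -0.6 0 0.8;0 0 -0.4 0 0.8;0 0 -0.2 0 0.8;0 0 0 0 0.8;0 0 0 0 0.8'
python3 -m handwheel '0 0 -0.06 0 0.8;0 0 -0.05 0 0.8;0 0 0 0 0.8;0 0 -0.03 0 0.8;0 0 0 0 0.8;0 0 0 0 0.8'
```

```text
clock: 16.12
eef_pos: [508.1, 402.6, 30.6]
eef_rot: [3.141, 0.001, 0.159]
wrist_force: [0.2, -0.3, -7.3]
finger_gap: 29.6
finger_force: 40.0
clock: 16.62
eef_pos: [508.1, 403.2, 25.1]
eef_rot: [-3.142, -0.0, 0.16]
wrist_force: [0.8, -0.7, -8.4]
finger_gap: 29.4
finger_force: 40.0
```

```bash
python3 -m handwheel '0 0 -0.03 0 0.8;0 0 -0.02 0 0.8;0 0 0 0 0.8;0 0 0 0 0.8'
python3 -m handwheel '0 0 0 0 0.36;0 0 0 0 0.36;0 0 0 0 0.36;0 0 0 0 0.36;0 0 0.5 0 0.36;0 0 0.7 0 0.36;0 0 0.7 0 0.36;0 0 0 0 0.36' 20
python3 -m handwheel '0.03 -0.914 0 0 0.36;0.03 -0.914 0 0 0.36;0.03 -0.914 0 0 0.36;0.03 -0.914 0 0 0.36;0.03 -0.914 0 0 0.36;0.03 -0.914 0 0 0.36;0.03 -0.914 0 0 0.36;0.03 -0.914 0 0 0.36;0.03 -0.914 0 0 0.36;0 0 0 0 0.36;0 0 0 0 0.36'
python3 -c "
from h import *
look()"
```

```text
clock: 16.95
eef_pos: [508.2, 403.4, 24.4]
eef_rot: [-3.141, -0.001, 0.16]
wrist_force: [-4.9, -4.0, 5.5]
finger_gap: 29.4
finger_force: 40.0
clock: 17.62
eef_pos: [510.0, 404.6, 105.1]
eef_rot: [-3.138, -0.008, 0.159]
wrist_force: [0.6, 0.9, -0.2]
finger_gap: 60.3
finger_force: 0.0
clock: 18.53
eef_pos: [519.0, 72.8, 99.1]
eef_rot: [-3.142, -0.0, 0.156]
wrist_force: [-0.0, 1.1, 0.8]
finger_gap: 60.5
finger_force: 0.0
ribs
px [127. 206.] ctr [508.9 393.5] long,short [77.4 13.9] long axis deg 3.2 z 43.5 mean [504.2 393. ]
px [369. 204.] ctr [ 516.5 -377.1] long,short [78.9 31.5] long axis deg 14.9 z 43.3 mean [ 516.7 -376.2]
base
px [366. 204.] ctr [ 517.4 -377. ] long,short [98.7 63.4] long axis deg 13.9 z 29.2 mean [ 517.7 -370.4]
px [130. 206.] ctr [510.6 389.7] long,short [97.  34.6] long axis deg 9.5 z 25.9 mean [506.4 386.4]
```

```bash
python3 -m handwheel '0 0 -0.8 0 0.36;0 0 -0.8 0 0.36;0 0 -0.3 0 0.36;0 0 -0.1 0 0.36;0 0 0 0 0.36;0 0 0 0 0.8;0 0 0 0 0.8;0 0 0 0 0.8;0 0 0 0 0.8;0 0 0 0 0.8;0 0 0 0 0.8' 40
python3 -m handwheel '0 0 0.3 0 0.8;0 0 0.6 0 0.8;0 0 0.7 0 0.8;0 0 0.4 0 0.8;0 0 0 0 0.8'
python3 -m handwheel '0.013 0.85 0 0 0.8;0.013 0.85 0 0 0.8;0.013 0.85 0 0 0.8;0.013 0.85 0 0 0.8;0.013 0.85 0 0 0.8;0.013 0.85 0 0 0.8;0.013 0.85 0 0 0.8;0 0 0 0 0.8;0 0 0 0 0.8'
python3 -m handwheel '0 0 -0.5 0 0.8;0 0 -0.6 0 0.8;0 0 -0.4 0 0.8;0 0 -0.2 0 0.8;0 0 0 0 0.8;0 0 0 0 0.8'
```

```text
clock: 19.5
eef_pos: [519.2, 73.9, 19.7]
eef_rot: [3.141, -0.001, 0.16]
wrist_force: [-0.1, -3.8, 6.6]
finger_gap: 29.6
finger_force: 40.0
clock: 19.92
eef_pos: [520.1, 74.4, 102.6]
eef_rot: [3.141, -0.005, 0.159]
wrist_force: [0.2, 1.1, -5.4]
finger_gap: 29.7
finger_force: 40.0
clock: 20.67
eef_pos: [521.2, 313.3, 97.1]
eef_rot: [3.141, 0.003, 0.162]
wrist_force: [-0.3, -0.3, -7.0]
finger_gap: 29.9
finger_force: 40.0
clock: 21.17
eef_pos: [522.6, 311.6, 31.2]
eef_rot: [3.141, 0.0, 0.159]
wrist_force: [0.2, 0.2, -6.0]
finger_gap: 29.7
finger_force: 40.0
```

```bash
python3 -m handwheel '0 0 -0.06 0 0.8;0 0 -0.05 0 0.8;0 0 0 0 0.8;0 0 -0.03 0 0.8;0 0 0 0 0.8;0 0 0 0 0.8'
python3 -m handwheel '0 0 -0.02 0 0.8;0 0 -0.02 0 0.8;0 0 0 0 0.8;0 0 0 0 0.8'
```

```text
clock: 21.67
eef_pos: [522.5, 312.2, 25.6]
eef_rot: [-3.142, -0.0, 0.16]
wrist_force: [-1.0, -0.1, -7.0]
finger_gap: 29.6
finger_force: 40.0
clock: 22.0
eef_pos: [522.6, 312.3, 24.8]
eef_rot: [-3.142, -0.001, 0.16]
wrist_force: [-4.7, -1.8, 3.7]
finger_gap: 29.4
finger_force: 40.0
```

In contact. Release, back off toward the middle, then check.

```bash
python3 -m handwheel '0 0 0 0 0.36;0 0 0 0 0.36;0 0 0 0 0.36;0 0 0 0 0.36;0 0 0.5 0 0.36;0 0 0.7 0 0.36;0 0 0.7 0 0.36;0 0 0.7 0 0.36;0 0 0 0 0.36' 20
python3 -m handwheel '-0.2 -0.9 0 0 0.36;-0.2 -0.9 0 0 0.36;-0.2 -0.9 0 0 0.36;-0.2 -0.9 0 0 0.36;-0.2 -0.9 0 0 0.36;-0.2 -0.9 0 0 0.36;-0.2 -0.9 0 0 0.36;-0.2 -0.9 0 0 0.36;0 0 0 0 0.36;0 0 0 0 0.36'
python3 - <<'E'
from h import *
p,W,ok=cloud(); h=cv2.cvtColor(p,cv2.COLOR_RGB2HSV); V=h[...,2];S=h[...,1]
a=ok&(W[...,0]>420)&(W[...,0]<620)&(abs(W[...,1])>250)&(abs(W[...,1])<460)
rects(a&(V<60),W,38,60); rects(a&(V<130)&(S<90),W,10,25,100)
for c,th,bs in(((515.4,357.5),9.3,[(522.6,312.3),(508.2,403.4)]),((515.4,-381),13.8,[(516.4,-380)])):
    t=np.radians(th);R=np.array([[np.cos(t),np.sin(t)],[-np.sin(t),np.cos(t)]])
    for b in bs: print(R@(np.array(b)-c))
cv2.imwrite("pics/end.png",p[...,::-1])
E
```

```text
clock: 22.75
eef_pos: [524.5, 313.2, 133.8]
eef_rot: [-3.139, -0.008, 0.159]
wrist_force: [0.7, 1.0, 1.3]
finger_gap: 59.8
finger_force: 0.0
clock: 23.58
eef_pos: [458.5, 22.9, 128.0]
eef_rot: [3.142, -0.001, 0.156]
wrist_force: [1.0, 0.0, -0.3]
finger_gap: 59.9
finger_force: 0.0
px [152. 201.] ctr [522.8 313.4] long,short [78.9 30.7] long axis deg 8.3 z 44.9 mean [523.1 312.7]
px [124. 205.] ctr [508.2 403.5] long,short [79.5 29.7] long axis deg 9.1 z 45.0 mean [508.  403.3]
px [370. 204.] ctr [ 517.3 -377.1] long,short [77.2 30.3] long axis deg 15.0 z 44.7 mean [ 516.8 -376.9]
px [155. 201.] ctr [523.  313.2] long,short [98.9 64.6] long axis deg 10.5 z 17.1 mean [522.4 309.9]
px [366. 205.] ctr [ 517.  -377.4] long,short [97.4 65.9] long axis deg 14.6 z 16.8 mean [ 515.8 -372.9]
px [127. 206.] ctr [508.7 403.8] long,short [99.4 64.2] long axis deg 8.8 z 17.2 mean [507.  400.4]
[ -0.19913156 -45.76942589]
[ 0.31225423 46.4602249 ]
[1.20966774 0.73260082]
```

View pics/end.png

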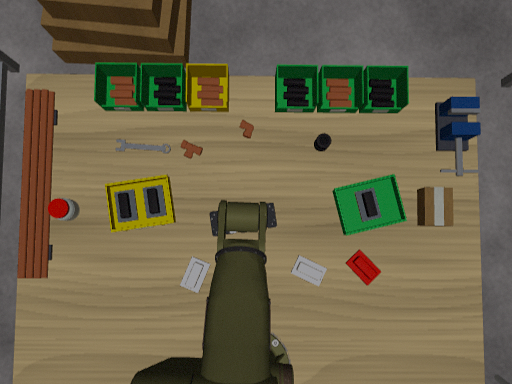

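Two blocks lie flat in yellow, at (124,205) and (152,201), and one in green at (370,204), with rib tops at 45 mm. The bystanders haven't moved and the arm is clear.

```bash
python3 -c "
from cell import *
print(sign_off())"
```

```text
the job is handed in; nothing more can be done
None
```

I dragged and felt all three blocks, then laid the two coarse ones in the yellow crate and the fine one in the green crate, flat and sole down, and handed the job in at about 24 s; the hand-in call gave no verdict.

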